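# Lay the retaining bar across the shaker tray

## Task

Two Petri dishes stand on the tray of the small shaker. Take the longer of the two loose retaining bars and lay it across the two forked posts, over the dishes, black grip block up, so that it lies level down in both forks and sticks out about equally at both ends. Leave the dishes undisturbed and the shorter bar where it lies.

Things in the scene. Friction and masses are not known exactly. Their poses are not given: they have to be found in the camera images.
- long_bar: loose retaining bar, the longer, to be laid on: flat metal bar 200 mm long (its y), 16 mm wide (x), 10 thick; black grip block on the middle of its top, 50 long, 16 wide, 24 above the bar (34 high in all). Origin: centre of the underside, z up. 0.1 to 0.2 kg. Starts flat on the worktop, block up, left of the robot's centre line, roughly crosswise; which bar is nearer varies.
- short_bar: loose retaining bar, the shorter, leave it: flat metal bar 120 mm long (its y), 16 mm wide (x), 10 thick; black grip block on the middle of its top, 50 long, 16 wide, 24 above the bar (34 high in all). Origin: centre of the underside, z up. 0.1 to 0.2 kg. Starts flat on the worktop, block up, left of the robot's centre line, roughly crosswise; which bar is nearer varies.
- shaker: platform shaker, fixed: white housing 120 mm (x) by 206 mm (y), 36 mm high, knob on its -x face; above it a metal tray 100 by 196, top 48 above the worktop, lips 6 high. Forked posts stand on the tray at y = +80 and -80 mm. Origin: centre of the underside; y runs from post to post, z up. It stands to the right of the microscope; the bars lie to its left
- microscope: fixed microscope, about 0.4 m tall, about 0.40 m (x) by 0.23 m (y), its front edge near world x = 0.48 m, its middle near y = 0.16 m; stands between bars and shaker. Carry the bar round its front, at x below 0.40 m. Keep off it
- shaker_seat (a point): point midway between the posts at slot-floor height, 67 mm above the worktop; axes as the shaker's. The long bar's origin belongs here, its y along this y (either way round). Each post (mm): 12 thick along y, 44 wide, slot 26 wide in x running along y, prong tips 86 above the worktop, leaning outward as a lead-in. Inner faces of the posts 148 apart
- dish_left: clear lidded Petri dish, 62 mm diameter, 15 mm high, standing loose on the shaker tray on its +y side; origin: centre of underside. Its top is 63 mm above the worktop, 4 mm below the laid bar
- dish_right: the same kind of dish on the tray's -y side

How it is judged (in metres and radians):
At the end, for the whole second after the job is handed in: Long bar at rest in both forks, block up, origin within 6 mm across and 12 mm along the slots of the middle, height -3 to +4 mm of the slot floors, aligned within 0.10 rad, level within 0.06; dishes upright, within 15 mm of their start; short bar within 30 mm of its start (x of long_bar in the frame of shaker_seat between -0.006 and 0.006 m and y of long_bar in the frame of shaker_seat between -0.012 and 0.012 m and z of long_bar in the frame of shaker_seat between -0.003 and 0.004 m and angle between the y axis of long_bar and the y axis of shaker_seat, either way round below 0.1 rad and angle between long_bar's own z axis and vertical below 0.06 rad and linear speed of long_bar below 0.02 m/s and distance of each of dish_left, dish_right from where it was at the start of the episode below 0.015 m and angle between each of dish_left, dish_right's own z axis and vertical below 0.15 rad and distance of short_bar from where it was at the start of the episode below 0.03 m); the robot touches nothing.
It also fails if it takes over 45 s, if anything falls off the work surface, if the arm or the gripper's body presses on something with over 40 N, if the wrist force passes 120 N, or if a joint passes its speed limit or range.

## Robot

A 6-joint arm with a two-finger parallel gripper is mounted at the origin on a cart in front of the work surface, level with it; the furniture and walls round the work are solid. World frame = base frame: x ahead of the robot, y to its left, z up, the work surface at z = 0. Lengths are in m, angles in degrees, forces in N, time in s.
With the tool pointing down it reaches from about 0.3 to 0.75 m from the base axis. Payload 8.5 kg.
Tool frame: the origin (TCP) lies on the centre line of the jaws, within the pads' length; the fingertips stand 11 mm ahead of it and the grasp point (between the pads) lies 8 mm behind it; z points along the fingers, y is the line along which they close (so a half turn about z gives the same grasp; the last joint's range is limited). The gripper opens to 85 mm and grips with 20 to 120 N. Pads are 22 mm wide; open, the fingers measure 114 mm over their backs; the gripper's body (76 mm by 85 mm) begins 54 mm behind the grasp point. The pads swing forward as they close: fully open they stand 13 mm farther back than shut.
Start: joints at [-82.351, 21.807, 74.336, -0, 83.858, -12.336], TCP at [0.188, -0.517, 0.242] pointing down, gripper open.
Joint ranges: [-178.18, 178.18], [-50.72, 133.34], [12.68, 142.11], [-81.47, 261.47], [9.98, 163.14], [-165.26, 165.26]. Speed limits (degrees/s): [136.94, 136.94, 180, 180, 180, 180].

## Interface

Orientations are given as a 3x3 rotation matrix whose columns are the frame's x, y, z axes.
In Python, from rig import env gives the robot as it stands.
- The arm moves only by the shell command python3 nudge.py 'ROWS' [FORCE]. ROWS is 1 to 10 rows, one to a line, with the numbers parted by commas; each row has 5 numbers: dx, dy, dz in shares of 75 cm (1.0 is 75 cm), then a turn about the tool's z in parts of the range, where 1.0 means 90 degrees, then the finger opening in m; each row shifts and turns the commanded pose from where the row before left it, along the tool's axes as they then stand; what a row does not reach is not made up. A row lasts 1/10 s, in which the tool goes at most 0.05 m and 8.59 degrees, less where a joint would pass 70% of its speed; a pose out of reach is approached as far as the arm can. The fingers move at their own pace and stop on an object; FORCE is the grip in N (left out, the last holds). Time passes only in rows, so rows that do not move let the fingers close. It prints the time, the measured TCP pose, the force, the opening and the grip force at its end. No shift or turn number may pass 1 either way. Input that does not fit is refused with a message, and nothing moves.
- env.observe(): the state, without advancing time (a new reading comes with each control period).
- env.get_image(name): name is "side" or "top"; returns a dict with "pixels" (400x640x3 uint8, red, green, blue), "K" (3x3 intrinsics, pixels), "extrinsics" (4x4, takes a point from world to camera coordinates). Camera axes: x right, y down, z forward; pixel columns grow to the right and rows downward; lengths in m; the calibration is good to about 2 mm. A picture is of the moment at which its call begins. There is no depth.
- env.close_job(): hands the job in; it is judged then, once.
The state is a dict: "time_s": time; "q": joint angles; "qvel": joint speeds; "joint_efforts": joint torques, N m; "position": TCP position; "tool_rot": TCP orientation; "ft_force": force on the tool from outside, world axes, zero at the start; "wrist_torque": the same for the moment, N m; "grip_width": finger opening in m; "gripper_force": force on a finger pad.
Only numpy, scipy, OpenCV 4.12 (cv2) and the standard library are available. Lean on these libraries where they do the work, as an engineer would, in place of code of your own. Each camera call takes 0.05 s, during which the arm holds its last target. There are 200 camera calls.

## Working session

There is one attempt and no reset: what is moved stays moved. The work goes in short steps, Python scripts to look and compute and a shell command to move; the robot and the scene stay as the last step left them, time stands still between calls to the robot, and variables do not carry over. Pictures are saved under pics/ and viewed, at most 10 in all, crops included, and the job is handed in when it is done.

```bash
ls; mkdir -p pics
python3 - <<'E'
from rig import env
import cv2,numpy as np
for n in("side","top"):
    d=env.get_image(n); cv2.imwrite(f"pics/{n}0.png",d["pixels"][:,:,::-1]); print(n,d["K"].tolist(),np.round(d["extrinsics"],4).tolist())
s=env.observe();print(s["time_s"],s["position"],s["tool_rot"],s["grip_width"])
E
```

```text
nudge.py
pics
rig.py
side [[438.7002753933435, 0.0, 324.23345679852537], [0.0, 438.7002753933435, 197.21146734592497], [0.0, 0.0, 1.0]] [[-0.8831, -0.4692, 0.0032, 0.5395], [-0.3163, 0.5902, -0.7427, 0.1553], [0.3466, -0.6569, -0.6696, 1.1456], [0.0, 0.0, 0.0, 1.0]]
top [[389.1153726378828, 0.0, 321.9614207625425], [0.0, 389.1153726378828, 195.46007141326933], [0.0, 0.0, 1.0]] [[0.0066, -1.0, -0.0054, 0.1073], [-0.9955, -0.0061, -0.0943, 0.5547], [0.0943, 0.006, -0.9955, 1.0129], [0.0, 0.0, 0.0, 1.0]]
0.1 [ 0.18793793 -0.51663704  0.24179833] [[ 9.39772154e-01  3.41801512e-01 -1.57730102e-04]
 [ 3.41801426e-01 -9.39771326e-01  1.28066573e-03]
 [ 2.89503256e-04 -1.25744637e-03 -9.99999168e-01]] 0.08550713024666898
```

View pics/side0.png

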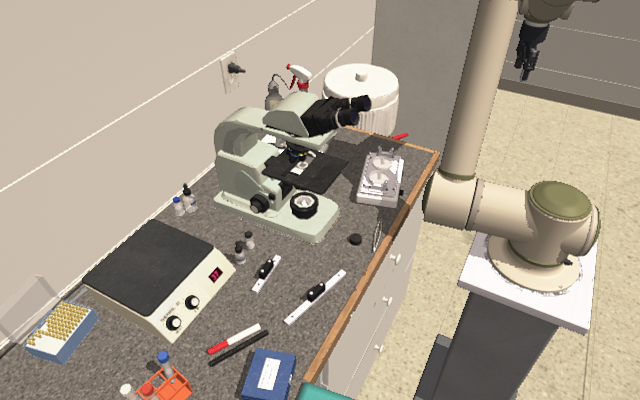

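View pics/top0.png

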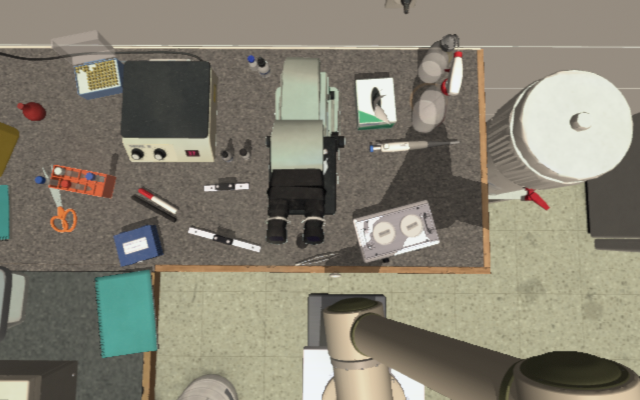

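The top view shows the long bar at about (224,239), the short bar at (226,187) and the shaker at (397,231). In the side view they are at (316,293), (266,272) and (381,180). I'll enlarge these areas.

Run:
```python
import cv2,numpy as np
t=cv2.imread("pics/top0.png");s=cv2.imread("pics/side0.png")
f=lambda im,x,y:cv2.resize(im[y:y+74,x:x+100],(400,296),interpolation=cv2.INTER_CUBIC)
cv2.imwrite("pics/m.png",np.vstack([np.hstack([f(t,175,200),f(t,347,195)]),np.hstack([f(s,270,255),f(s,335,140)])]))
```

```text
(no output)
```

View pics/m.png

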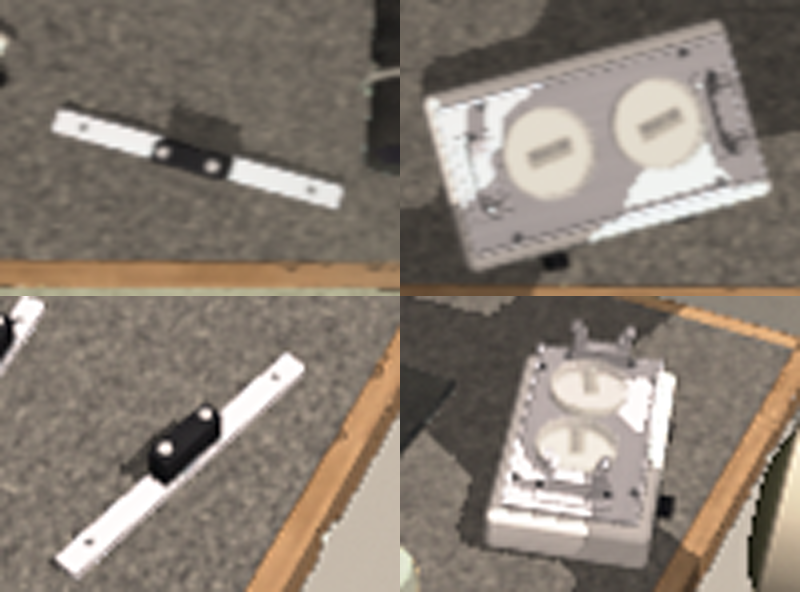

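The mosaic shows the long bar clearly in both views, as two white halves with a black block between them. On the shaker I can see the dishes and the fork prongs. I'll measure the bar by mask and enlarge the shaker for the prongs.

```bash
cat > h.py <<'E'
import cv2,numpy as np
K={"side":np.array([[438.70028,0,324.23346],[0,438.70028,197.21147],[0,0,1]]),"top":np.array([[389.11537,0,321.96142],[0,389.11537,195.46007],[0,0,1]])}
def cams():
    from rig import env
    out={}
    for n in("side","top"):
        d=env.get_image(n); out[n]=(d["pixels"],d["K"],d["extrinsics"])
    np.save("cams.npy",out,allow_pickle=True)
    return out
def load(): return np.load("cams.npy",allow_pickle=True).item()
def ray(c,p):
    _,K,E=c; R=E[:3,:3]; return -R.T@E[:3,3], R.T@np.linalg.solve(K,[p[0],p[1],1.])
def onz(c,p,z):
    o,d=ray(c,p); return o+d*(z-o[2])/d[2]
def tri(a,p,b,q):
    o,d=ray(a,p);u,e=ray(b,q); d=d/np.linalg.norm(d);e=e/np.linalg.norm(e)
    A=np.c_[d,-e]; t=np.linalg.lstsq(A,u-o,rcond=None)[0]; P,Q=o+d*t[0],u+e*t[1]
    return (P+Q)/2, np.linalg.norm(P-Q)
E
python3 - <<'E'
from h import *
C=cams(); print({k:v[0].shape for k,v in C.items()})
ends={}
for n,(x,y,w,h),th in (("top",(180,220,90,40),165),("side",(275,262,80,66),185)):
    im=C[n][0]; m=np.zeros(im.shape[:2],np.uint8)
    m[y:y+h,x:x+w]=(im[y:y+h,x:x+w].min(2)>th)*255
    k,l,st,ce=cv2.connectedComponentsWithStats(m)
    ids=[i for i in range(1,k) if st[i,4]>25]
    m[~np.isin(l,ids)]=0
    print(n,[(st[i].tolist(),ce[i].round(1).tolist()) for i in ids])
    pts=np.argwhere(m>0)[:,::-1].astype(np.float32)
    r=cv2.minAreaRect(pts); b=cv2.boxPoints(r); print(r)
    # the two short-side midpoints
    e=[(b[i]+b[(i+1)%4])/2 for i in range(4)]
    pr=max(((e[0],e[2]),(e[1],e[3])),key=lambda q:np.linalg.norm(q[0]-q[1]))
    ends[n]=sorted(pr,key=lambda p:p[0]); print(ends[n])
    W=[onz(C[n],p,.010) for p in ends[n]]; print("world z.01",np.round(W,4), np.linalg.norm(W[0]-W[1]),"mid",(W[0]+W[1])/2)
for i in range(2): print(tri(C["top"],ends["top"][i],C["side"],ends["side"][i]))
t,s=C["top"][0][:,:,::-1],C["side"][0][:,:,::-1]
f=lambda im,x,y:cv2.resize(im[y:y+74,x:x+100],(800,592),interpolation=cv2.INTER_CUBIC)
cv2.imwrite("pics/st.png",f(t,347,195));cv2.imwrite("pics/ss.png",f(s,335,140))
E
```

```text
{'side': (400, 640, 3), 'top': (400, 640, 3)}
top [([188, 228, 27, 11, 147], [200.7, 233.0]), ([232, 240, 29, 12, 161], [246.2, 245.5])]
((224.02752685546875, 239.39971923828125), (73.93167114257812, 5.785957336425781), 15.350136756896973)
[array([188.3804 , 229.61424], dtype=float32), array([259.67465, 249.1852 ], dtype=float32)]
world z.01 [[0.4609 0.4705 0.01  ]
 [0.4099 0.277  0.01  ]] 0.20014368083405404 mid [0.43541335 0.3737302  0.01      ]
side [([284, 269, 62, 55, 386], [313.5, 297.8])]
((314.7319641113281, 296.2493896484375), (7.798640251159668, 77.35638427734375), 47.070030212402344)
[array([286.4123 , 322.59326], dtype=float32), array([343.05164, 269.90552], dtype=float32)]
world z.01 [[0.4565 0.472  0.01  ]
 [0.4101 0.2776 0.01  ]] 0.19986896758233003 mid [0.43327967 0.37484921 0.01      ]
(array([0.45938587, 0.47090492, 0.00666397]), np.float64(0.0033988435483597356))
(array([0.41007116, 0.27713723, 0.00939979]), np.float64(0.0004006462343399121))
```

View pics/st.png

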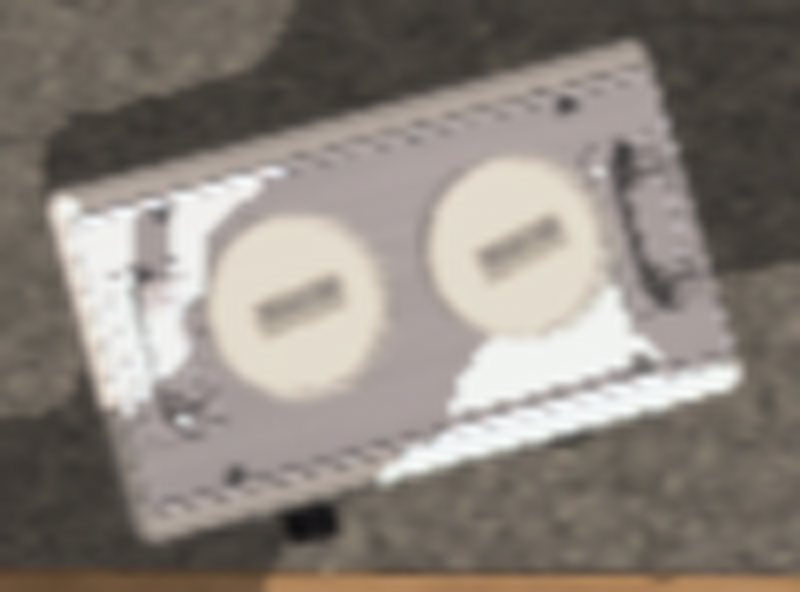

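View pics/ss.png

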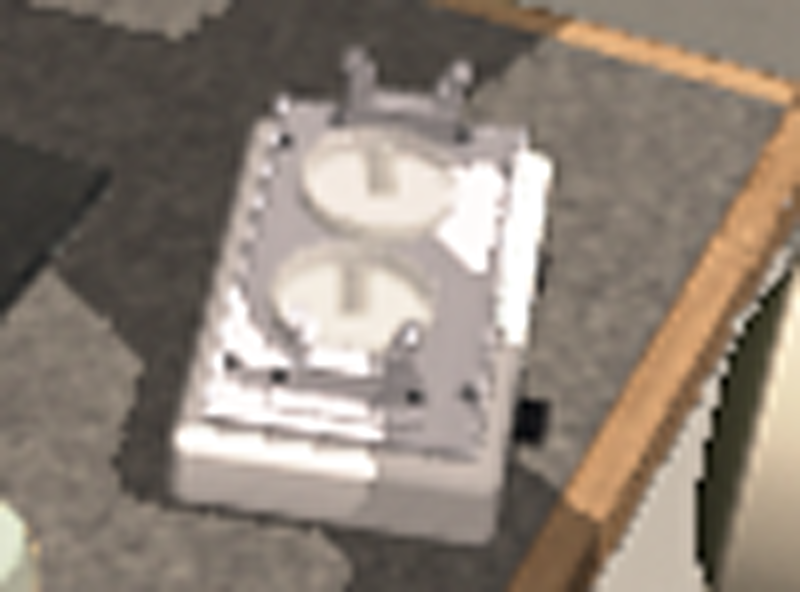

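Run:
```python
from h import *
C=load(); T,S=C["top"],C["side"]
pt=lambda u,v:((u+.5)/8-.5+347,(v+.5)/8-.5+195)
ps=lambda u,v:((u+.5)/8-.5+335,(v+.5)/8-.5+140)
D={"bm":(566,103),"fm":(643,362),"bp":(160,213),"fp":(235,475)}
W={k:onz(T,pt(*v),.048) for k,v in D.items()}
for k,v in W.items(): print(k,v.round(4))
c=sum(W.values())/4; y=(W["bp"]-W["bm"])+(W["fp"]-W["fm"]);y/=np.linalg.norm(y); x=np.array([y[1],-y[0],0])
print("c",c,"y",y,np.degrees(np.arctan2(-y[0],y[1])))
print("tri",tri(T,pt(566,103),S,ps(284,138)),tri(T,pt(235,475),S,ps(470,393)),tri(T,pt(160,213),S,ps(230,362)))
hc=[onz(T,pt(*v),.036) for v in((55,195),(640,42),(740,372),(145,540))]
print("housing",np.mean(hc,0),[ (np.degrees(np.arctan2(-(a-b)[0],(a-b)[1])),np.linalg.norm(a-b)) for a,b in((hc[0],hc[1]),(hc[3],hc[2]))])
def proj(c,P):
    p=c[1]@(c[2][:3,:3]@P+c[2][:3,3]);return p[:2]/p[2]
for sy in(80,-80):
  for sx in(20,-20):
    P=c.copy();P[2]=.086;P+=y*sy/1e3+x*sx/1e3
    print(sy,sx,"top",(proj(T,P)-[347,195])*8+3.5,"side",(proj(S,P)-[335,140])*8+3.5)
for n,a,b in(("R",(355,55),(460,70)),):
    A,B=onz(S,ps(*a),.086),onz(S,ps(*b),.086);print(n,A,B,(A+B)/2,"exp",c-y*.08)
for n,a,b in(("Dl",(297,305),0),("Dr",(515,245),0)): print(n,onz(T,pt(*a),.063))
```

```text
bm [ 0.5222 -0.1379  0.048 ]
fm [ 0.4385 -0.1613  0.048 ]
bp [ 0.4856 -0.0056  0.048 ]
fp [ 0.4015 -0.0294  0.048 ]
c [ 0.46195077 -0.08354866  0.048     ] y [-0.26859348  0.96325362  0.        ] 15.580588020218293
tri (array([ 0.52144359, -0.13785808,  0.04914669]), np.float64(0.0014407087199148822)) (array([ 0.40085407, -0.02963448,  0.04813483]), np.float64(0.0013691359995014736)) (array([ 0.48511242, -0.00594645,  0.04679064]), np.float64(0.0010919140660856277))
housing [ 0.46247543 -0.08388283  0.036     ] [(np.float64(14.985673504619353), np.float64(0.1998107043909039)), (np.float64(15.959450222706975), np.float64(0.2022507712647079))]
80 20 top [159.16994954 292.50465853] side [295.05287518 307.566545  ]
80 -20 top [194.30074491 417.29769479] side [407.38032143 323.3088908 ]
-80 20 top [651.6311085  157.80069789] side [351.30627062  51.67568625]
-80 -20 top [688.52575065 281.67838226] side [454.2875015   64.88499748]
R [ 0.50057946 -0.15386462  0.086     ] [ 0.46098332 -0.16386573  0.086     ] [ 0.48078139 -0.15886517  0.086     ] exp [ 0.48343824 -0.16060895  0.048     ]
Dl [ 0.4561352 -0.0475262  0.063    ]
Dr [ 0.47567357 -0.11725665  0.063     ]
```

The seat is at about (0.4615,-0.083) with yaw 15.5°, and the shaker's screws triangulate to z≈0.048, matching the text. The bar is at (0.4345,0.374) with yaw -14.8° and its top near 0.01. I'll turn the tool first, then sweep round the front.

The manual's scale: shifts go in shares of 75 cm and turns go in shares of 90 degrees. Converting my numbers, -7.9 degrees / 90 = -0.0878.

```bash
python3 nudge.py '0,0,0,-0.0878,0.085
0,0,0,-0.0878,0.085
0,0,0,-0.0878,0.085
0,0,0,-0.0878,0.085
0,0,0,-0.0878,0.085
0,0,0,-0.0878,0.085
0,0,0,-0.0878,0.085' 40
python3 nudge.py '0.0547,0.0031,0,0,0.085
0.0547,0.0031,0,0,0.085
0.0547,0.0031,0,0,0.085
0.0547,0.0031,0,0,0.085
0.0547,0.0031,0,0,0.085
0.0547,0.0031,0,0,0.085
0.0547,0.0031,0,0,0.085
0.0547,0.0031,0,0,0.085
0.0547,0.0031,0,0,0.085
0.0547,0.0031,0,0,0.085'
cat > go.py <<'E'
import sys,numpy as np
from rig import env
s=env.observe();R=np.array(s["tool_rot"]);t=np.array(list(map(float,sys.argv[1:4])))
yaw=np.degrees(np.arctan2(R[1,1],R[0,1]))
print("t",s["time_s"],"pos",np.round(s["position"],4),"yaw",yaw.round(2),"tool d",(R.T@(t-s["position"])).round(4),"turn",round(-(float(sys.argv[4])-yaw),2))
E
python3 go.py 0.35 0.15 0.22 -14.76
```

```text
time_s: 0.9
position: [0.188, -0.5168, 0.2421]
tool_rot: [[0.249, 0.969, -0.0], [0.969, -0.249, 0.0], [0.0, -0.0, -1.0]]
ft_force: [-1.0, 0.0, -0.4]
grip_width: 0.0848
gripper_force: 0.0
time_s: 1.9
position: [0.3144, -0.1246, 0.2424]
tool_rot: [[0.255, 0.967, 0.0], [0.967, -0.255, -0.0], [-0.0, 0.0, -1.0]]
ft_force: [0.7, -0.4, 0.3]
grip_width: 0.085
gripper_force: 0.0
t 1.9 pos [ 0.3144 -0.1246  0.2424] yaw -14.75 tool d [ 0.2746 -0.0355  0.0224] turn 0.01
```

In the tool's units: 0.041 m / 0.75 = 0.0547, -0.008 m / 0.75 = -0.0107.

```bash
python3 nudge.py '0.0547,-0.0107,0.0053,0,0.085
0.0547,-0.0107,0.0053,0,0.085
0.0547,-0.0107,0.0053,0,0.085
0.0547,-0.0107,0.0053,0,0.085
0.0547,-0.0107,0.0053,0,0.085
0.0547,-0.0107,0.0053,0,0.085
0.0547,-0.0107,0.0053,0,0.085
0.0547,-0.0107,0.0053,0,0.085
0.0547,-0.0107,0.0053,0,0.085
0.0547,-0.0107,0.0053,0,0.085' >/dev/null
python3 nudge.py '0.0547,-0.0107,0.0053,0,0.085
0.0547,-0.0107,0.0053,0,0.085
0,0,0,0,0.085'
python3 go.py 0.4345 0.374 0.10 -14.76
```

```text
time_s: 3.2
position: [0.3461, 0.3775, 0.1933]
tool_rot: [[0.25, 0.968, -0.001], [0.968, -0.25, 0.0], [0.0, -0.001, -1.0]]
ft_force: [0.2, -1.5, -0.3]
grip_width: 0.0852
gripper_force: 0.0
t 3.2 pos [0.3461 0.3775 0.1933] yaw -14.5 tool d [0.0187 0.0865 0.0932] turn 0.26
```

In the tool's units: 0.031 m / 0.75 = 0.0413, 0.03 m / 0.75 = 0.04.

```bash
python3 nudge.py '0.0083,0.0384,0.04,0,0.085
0.0083,0.0384,0.0413,0,0.085
0.0083,0.0384,0.0413,0,0.085
0,0,0,0,0.04
0,0,0,0,0.04
0,0,0,0,0.04
0,0,0,0,0.04'
python3 go.py 0.4345 0.374 0.018 -14.76
python3 - <<'E'
from h import *
C=cams()
t,s=C["top"][0][:,:,::-1],C["side"][0][:,:,::-1]
f=lambda im,x,y:cv2.resize(im[y:y+100,x:x+67],(400,597),interpolation=cv2.INTER_CUBIC)
cv2.imwrite("pics/g.png",np.hstack([f(t,190,180),f(s,285,230)]))
E
```

```text
time_s: 3.9
position: [0.4343, 0.3705, 0.1037]
tool_rot: [[0.253, 0.967, 0.002], [0.967, -0.253, 0.001], [0.001, 0.001, -1.0]]
ft_force: [0.4, 0.4, 0.4]
grip_width: 0.0402
gripper_force: 0.0
t 3.9 pos [0.4343 0.3705 0.1037] yaw -14.67 tool d [ 0.0034 -0.0008  0.0858] turn 0.09
```

View pics/g.png

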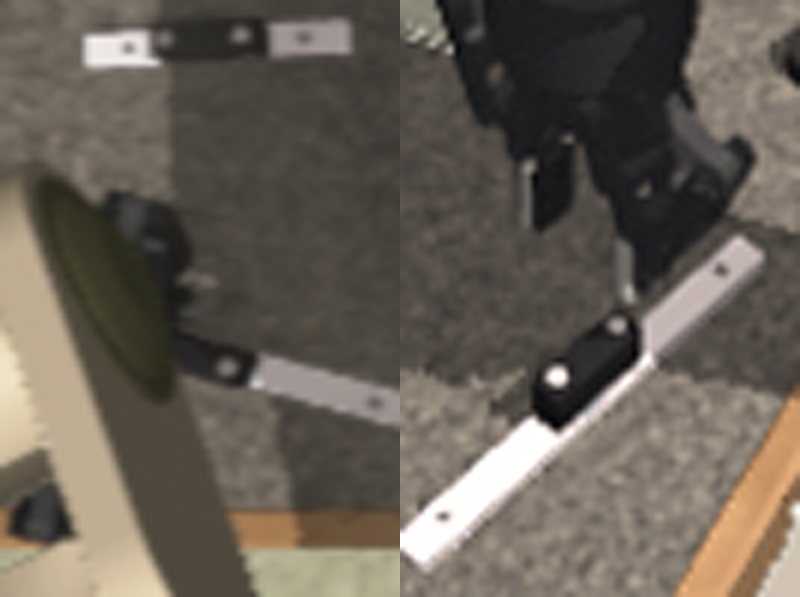

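The side view shows the fingers above the block and square to the bar, about 40 mm open, with tips at (530,220) and (632,295) in the crop. The short bar is clear. I'll descend.

In the tool's units: 0.03 m / 0.75 = 0.04, 0.025 m / 0.75 = 0.0333.

```bash
python3 nudge.py '0.0045,-0.0011,0.0333,0,0.04
0,0,0.04,0,0.04
0,0,0.02,0,0.04
0,0,0.0133,0,0.04
0,0,0.0067,0,0.04
0,0,0,0,0.04'
python3 nudge.py '0,0,0,0,0.03
0,0,0,0,0.02
0,0,0,0,0.0
0,0,0,0,0.0
0,0,0,0,0.0
0,0,0,0,0.0' 60
python3 go.py 0.4345 0.374 0.15 -14.76
```

```text
time_s: 4.6
position: [0.4349, 0.3737, 0.0175]
tool_rot: [[0.254, 0.967, 0.0], [0.967, -0.254, 0.0], [0.0, 0.0, -1.0]]
ft_force: [-0.6, 0.5, -0.3]
grip_width: 0.0399
gripper_force: 0.0
time_s: 5.2
position: [0.4353, 0.3739, 0.0183]
tool_rot: [[0.254, 0.967, 0.002], [0.967, -0.254, 0.001], [0.001, 0.001, -1.0]]
ft_force: [-0.6, -1.2, 5.8]
grip_width: 0.0152
gripper_force: 59.8
t 5.2 pos [0.4353 0.3739 0.0183] yaw -14.72 tool d [ 1.000e-04 -7.000e-04 -1.317e-01] turn 0.04
```

In the tool's units: -0.04 m / 0.75 = -0.0533, -0.034 m / 0.75 = -0.0453.

```bash
python3 nudge.py '0,0,-0.0133,0,0
0,0,-0.04,0,0
0,0,-0.0533,0,0
0,0,-0.0533,0,0
0,0,-0.0533,0,0
-0.012,-0.0453,0,0,0
-0.012,-0.0453,0,0,0
-0.012,-0.0453,0,0,0
0,0,0,0,0'
python3 go.py 0.33 -0.083 0.178 15.5
python3 - <<'E'
from h import *
C=cams()
t,s=C["top"][0][:,:,::-1],C["side"][0][:,:,::-1]
f=lambda im,x,y:cv2.resize(im[y:y+110,x:x+110],(400,400),interpolation=cv2.INTER_CUBIC)
cv2.imwrite("pics/l.png",np.hstack([f(t,170,210),f(s,280,220)]))
E
```

```text
time_s: 6.1
position: [0.3254, 0.373, 0.1778]
tool_rot: [[0.252, 0.968, -0.002], [0.968, -0.252, -0.001], [-0.001, -0.002, -1.0]]
ft_force: [0.2, -1.1, -1.6]
grip_width: 0.0148
gripper_force: 59.2
t 6.1 pos [0.3254 0.373  0.1778] yaw -14.57 tool d [-4.402e-01  1.192e-01  2.000e-04] turn -30.07
```

View pics/l.png

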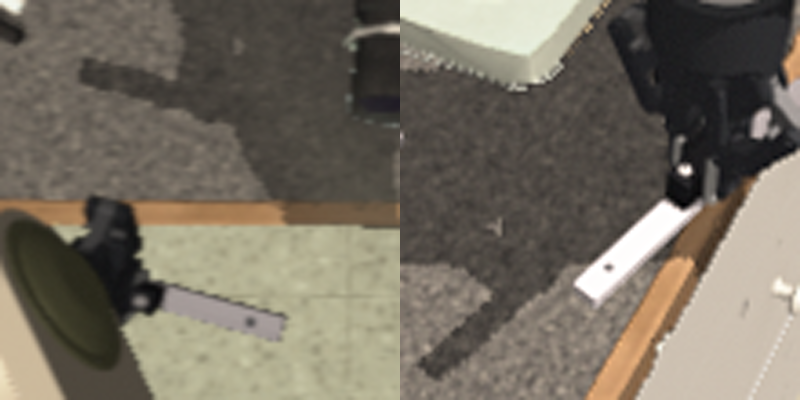

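The bar is held and looks level: its end is at (285,325) in the top crop and (590,285) in the side crop. Now I'll carry it round the front.

In the tool's units: -0.04 m / 0.75 = -0.0533, 0.0108 m / 0.75 = 0.0144.

```bash
python3 nudge.py '-0.0533,0.0144,0,0,0
-0.0533,0.0144,0,0,0
-0.0533,0.0144,0,0,0
-0.0533,0.0144,0,0,0
-0.0533,0.0144,0,0,0
-0.0533,0.0144,0,0,0
-0.0533,0.0144,0,0,0
-0.0533,0.0144,0,0,0
-0.0533,0.0144,0,0,0
-0.0533,0.0144,0,0,0' >/dev/null
python3 nudge.py '-0.0533,0.0147,0,0,0
0,0,0,-0.0833,0
0,0,0,-0.0833,0
0,0,0,-0.0833,0
0,0,0,-0.0833,0
0,0,0,0,0
0,0,0,0,0'
python3 go.py 0.4615 -0.083 0.14 15.5
```

```text
time_s: 7.9
position: [0.333, -0.0829, 0.1775]
tool_rot: [[-0.26, 0.966, 0.0], [0.966, 0.26, -0.0], [-0.0, 0.0, -1.0]]
ft_force: [0.7, -0.3, -1.5]
grip_width: 0.0147
gripper_force: 59.1
t 7.9 pos [ 0.333  -0.0829  0.1775] yaw 15.05 tool d [-0.0334  0.1241  0.0375] turn -0.45
```

In the tool's units: 0.031 m / 0.75 = 0.0413, 0.014 m / 0.75 = 0.0187, -0.4 degrees / 90 = -0.0044.

```bash
python3 nudge.py '-0.0112,0.0413,0,-0.0044,0
-0.0111,0.0413,0.0133,0,0
-0.0111,0.0413,0.0173,0,0
-0.0112,0.0413,0.0187,0,0
0,0,0,0,0
0,0,0,0,0'
python3 go.py 0.4615 -0.083 0.085 15.5
python3 - <<'E'
from h import *
C=cams()
t,s=C["top"][0][:,:,::-1],C["side"][0][:,:,::-1]
f=lambda im,x,y:cv2.resize(im[y:y+100,x:x+67],(400,597),interpolation=cv2.INTER_CUBIC)
g=lambda im,x,y:cv2.resize(im[y:y+74,x:x+100],(800,592),interpolation=cv2.INTER_CUBIC)
cv2.imwrite("pics/ps.png",g(s,335,120));cv2.imwrite("pics/pt.png",g(t,345,195))
E
```

```text
time_s: 8.5
position: [0.4611, -0.0812, 0.1398]
tool_rot: [[-0.269, 0.963, -0.002], [0.963, 0.269, 0.001], [0.001, -0.001, -1.0]]
ft_force: [-0.3, 0.6, -1.0]
grip_width: 0.0153
gripper_force: 59.3
t 8.5 pos [ 0.4611 -0.0812  0.1398] yaw 15.59 tool d [-0.0019 -0.      0.0548] turn 0.09
```

View pics/ps.png

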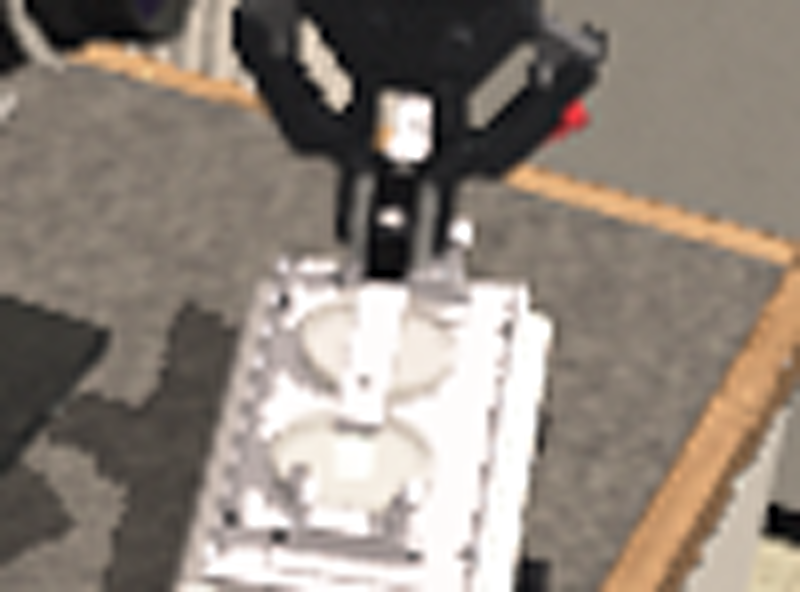

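View pics/pt.png

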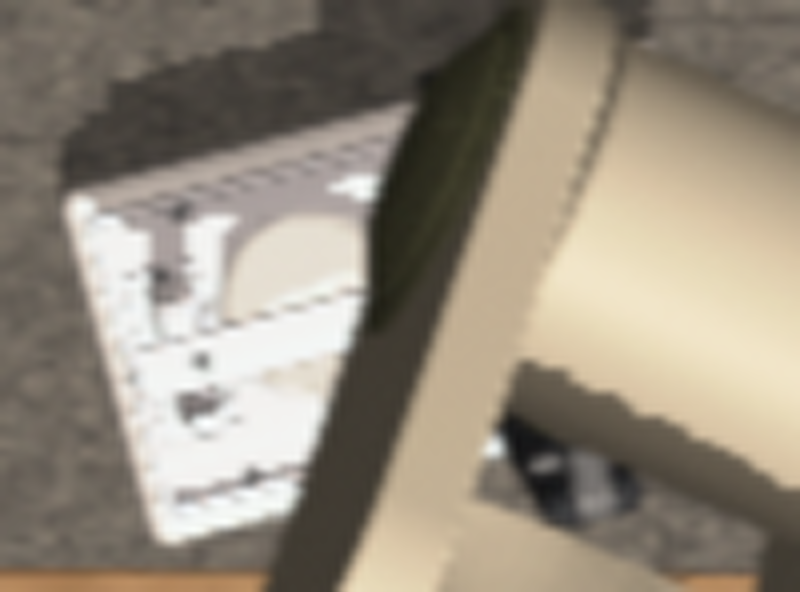

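The side view shows the bar level above the dishes, with its hole at (363,380) in the crop and its near end at (365,415). The near prongs are at (297,480) and (408,495). The top view shows the hole at (203,360), between the prongs at (165,275) and (200,405). I'll triangulate the hole against the seat axis.

Run:
```python
from h import *
C=load(); T,S=C["top"],C["side"]
P,e=tri(T,((203.5)/8-.5+345,(360.5)/8-.5+195),S,((363.5)/8-.5+335,(380.5)/8-.5+120))
c=np.array([.4615,-.0833]);y=np.array([-.2675,.9636]);x=np.array([y[1],-y[0]])
d=P[:2]-c; print(P,e,"across",d@x,"along",d@y)
# initial hole along bar from first picture (mosaic x4, offset 175,200)
a=onz(T,((83.5)/4-.5+175,(128.5)/4-.5+200),.01);b=onz(T,((312.5)/4-.5+175,(190.5)/4-.5+200),.01)
print("hole spacing",np.linalg.norm(a-b),"mid",(a+b)/2)
# near prong tips in the two views
A=tri(T,(181.5/8-.5+345,276/8-.5+195),S,(297.5/8-.5+335,475.5/8-.5+120));print("prong b",A)
from rig import env;p=np.array(env.observe()["position"])[:2]-c;print("tcp across",p@x,"along",p@y)
```

```text
[ 0.43950489 -0.00451411  0.1306369 ] 0.00032758658669254664 across -0.00011925985515465909 along 0.08180177953009467
hole spacing 0.1605555264480365 mid [0.43545186 0.37370617 0.01      ]
prong b (array([ 0.46271505, -0.00466546,  0.07898059]), np.float64(0.005098106214923839))
tcp across -0.0003696628902630277 along 0.0021913745330187488
```

In the tool's units: 0.015 m / 0.75 = 0.02, -0.0018 m / 0.75 = -0.0024.

```bash
python3 nudge.py '-0.0024,0,0.02,0,0
0,0,0.02,0,0
0,0,0.0133,0,0
0,0,0.0067,0,0
0,0,0.0053,0,0
0,0,0.0027,0,0
0,0,0.0013,0,0
0,0,0,0,0'
python3 go.py 0.4615 -0.0833 0.0862 15.5
```

```text
time_s: 9.4
position: [0.4617, -0.083, 0.0885]
tool_rot: [[-0.27, 0.963, 0.0], [0.963, 0.27, -0.0], [-0.0, 0.0, -1.0]]
ft_force: [-0.5, 0.2, -2.2]
grip_width: 0.0152
gripper_force: 59.5
t 9.4 pos [ 0.4617 -0.083   0.0885] yaw 15.68 tool d [-0.0003 -0.0003  0.0023] turn 0.18
```

In the tool's units: 0.001 m / 0.75 = 0.0013.

```bash
python3 nudge.py '0,0,0.0013,0,0
0,0,0.0013,0,0
0,0,0,0,0' | egrep 'pos|ft'
python3 nudge.py '0,0,0.0007,0,0
0,0,0.0007,0,0
0,0,0,0,0'| egrep 'pos|ft'
```

```text
position: [0.4616, -0.0829, 0.0863]
ft_force: [0.1, 0.4, -2.0]
position: [0.4616, -0.083, 0.0853]
ft_force: [-0.3, 0.3, -1.4]
```

In the tool's units: 0.0005 m / 0.75 = 0.0007.

```bash
for i in 1; do python3 nudge.py '0,0,0.0007,0,0
0,0,0.0007,0,0
0,0,0,0,0'| egrep 'pos|ft'; done; python3 nudge.py '0,0,0.0007,0,0
0,0,0,0,0'| egrep 'pos|ft'
```

```text
position: [0.4616, -0.083, 0.0852]
ft_force: [-2.9, 1.6, 10.4]
position: [0.4617, -0.083, 0.0852]
ft_force: [-4.9, 1.8, 15.3]
```

Contact at TCP z 0.0852, about where it was expected. I'll ease off, open to a moderate width and rise.

In the tool's units: -0.001 m / 0.75 = -0.0013.

```bash
python3 nudge.py '0,0,-0.0013,0,0
0,0,0,0,0.015
0,0,0,0,0.025
0,0,0,0,0.035
0,0,0,0,0.04
0,0,0,0,0.04' 20
python3 nudge.py '0,0,-0.0133,0,0.04
0,0,-0.0267,0,0.04
0,0,-0.04,0,0.04
0,0,-0.04,0,0.04
0,0,-0.04,0,0.04
0.0107,-0.0413,0,0,0.04
0.0107,-0.0413,0,0,0.04
0.0107,-0.0413,0,0,0.04
0.0107,-0.0413,0,0,0.04
0,0,0,0,0.04'
```

```text
time_s: 11.1
position: [0.4616, -0.083, 0.0847]
tool_rot: [[-0.27, 0.963, -0.0], [0.963, 0.27, 0.0], [0.0, -0.0, -1.0]]
ft_force: [0.3, 0.4, 0.8]
grip_width: 0.0401
gripper_force: 0.0
time_s: 12.1
position: [0.3309, -0.085, 0.2054]
tool_rot: [[-0.269, 0.963, -0.0], [0.963, 0.269, -0.0], [0.0, -0.0, -1.0]]
ft_force: [0.6, -0.4, -0.6]
grip_width: 0.04
gripper_force: 0.0
```

In the tool's units: -0.04 m / 0.75 = -0.0533, -0.011 m / 0.75 = -0.0147.

```bash
python3 nudge.py '-0.0533,-0.0147,0,0,0.04
-0.0533,-0.0147,0,0,0.04
-0.0533,-0.0147,0,0,0.04
-0.0533,-0.0147,0,0,0.04
-0.0533,-0.0147,0,0,0.04
-0.0533,-0.0147,0,0,0.04
0,0,0,0,0.04' | egrep 'pos|time'
python3 - <<'E'
from h import *
C=cams()
t,s=C["top"][0][:,:,::-1],C["side"][0][:,:,::-1]
f=lambda im,x,y:cv2.resize(im[y:y+100,x:x+67],(400,597),interpolation=cv2.INTER_CUBIC)
g=lambda im,x,y:cv2.resize(im[y:y+74,x:x+100],(400,296),interpolation=cv2.INTER_CUBIC)
cv2.imwrite("pics/f.png",np.vstack([g(t,347,195),g(s,335,140)]))
E
```

```text
time_s: 12.8
position: [0.3352, -0.3392, 0.2049]
```

View pics/f.png

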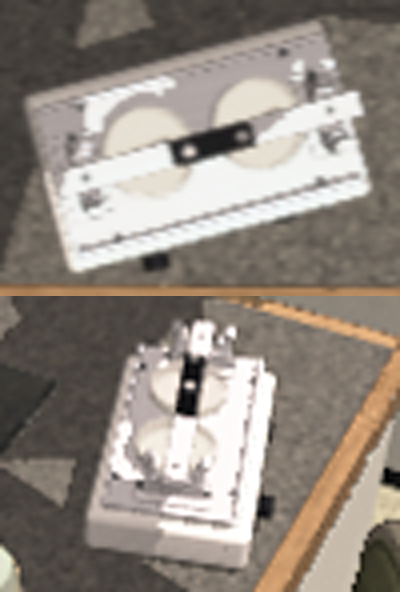

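The bar lies between the prongs at both posts, over undisturbed dishes. The holes are at (85,178) and (331,110) in the top crop, and the near one is at (177,465) in the mosaic's side half. A quick numeric check follows.

Run:
```python
from h import *
C=load(); T,S=C["top"],C["side"]
pt=lambda u,v:((u+.5)/4-.5+347,(v+.5)/4-.5+195)
ps=lambda u,v:((u+.5)/4-.5+335,(v+.5)/4-.5+140)
print(tri(T,pt(85,178),S,ps(177,465-296)))
c=np.array([.4615,-.0833]);y=np.array([-.2675,.9636]);x=np.array([y[1],-y[0]])
a,b=onz(T,pt(85,178),.077)[:2],onz(T,pt(331,110),.077)[:2]
for p in(a,b,(a+b)/2):print("across",(p-c)@x,"along",(p-c)@y)
print(np.linalg.norm(a-b), [onz(T,pt(*v),.063).round(4) for v in((149,152),(257,122))])
```

```text
(array([ 0.43895908, -0.0059539 ,  0.07634508]), np.float64(0.0017181509352003936))
across -0.00014463501704444187 along 0.08071889525395674
across 0.00040377651264293223 along -0.08041909725843699
across 0.00012957074779927326 along 0.00014989899775987017
0.16113238308462258 [array([ 0.4563, -0.048 ,  0.063 ]), array([ 0.4758, -0.1171,  0.063 ])]
```

Centred to within 1 mm, seated (the near-end hole measures 0.076 m high, expected 0.077), and the dishes have not moved.

```bash
python3 -c "
from rig import env
print(env.close_job())"
```

```text
the job is handed in; nothing more can be done
None
```

The long bar lies level in both forks, block up and within about 1 mm of centre by my camera measurements; the dishes and the short bar were left where they were, and I handed the job in at about 13 s (no verdict was returned).

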